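# Latch the pigment jar into the dry box

## Robot

A 7-joint arm with a two-finger parallel gripper is mounted at the origin on a cart in front of the work surface, level with it; the furniture and walls round the work are solid. World frame = base frame: x ahead of the robot, y to its left, z up, the work surface at z = 0. Lengths are in m, angles in rad, forces in N, time in s.
With the tool pointing down it reaches from about 0.425 to 0.875 m from the base axis. Payload 4.7 kg.
Tool frame: the origin (TCP) lies midway between the tips of the shut fingers; the grasp point (between the pads) lies 19 mm behind it; z points along the fingers, y is the line along which they close (so a half turn about z gives the same grasp; the last joint's range is limited). The gripper opens to 87 mm and grips with 3 to 60 N. Pads are 19 mm wide; open, the fingers measure 117 mm over their backs; the gripper's body (75 mm by 190 mm) begins 51 mm behind the grasp point.
Start: joints at [1.351, 0.321, -0.07, 1.45, 0.023, 1.371, -0.057], TCP at [0.151, -0.632, 0.199] pointing down, gripper open.
Joint ranges: [-2.86, 2.86], [-0.3, 2.09], [-1.38, 1.24], [0.06, 2.45], [-1.56, 4.7], [0.09, 2.05], [-2.69, 2.69]. Speed limits (rad/s): [2.57, 2.57, 3.14, 3.14, 3.14, 3.14, 3.14].

## Interface

Orientations are given as a unit quaternion [x, y, z, w].
In Python, from plant import manip gives the robot as it stands.
- The arm moves only by the shell command python3 -m creep 'ROWS' [FORCE]. ROWS is JSON, one flat list of numbers, 7 for each row, row after row: the finger opening in mm, from 0 to 87, then the shift along the tool's x, y, z as a fraction of full scale, then the turn, a rotation vector about the tool's x, y, z as a fraction of full scale. In form: [jaw, dx, dy, dz, rx, ry, rz, jaw, dx, dy, dz, rx, ry, rz, ...]. A call has 1 to 8 rows; each row shifts and turns the commanded pose from where the row before left it, along the tool's axes as they then stand; what a row does not reach is not made up. Full scale, the value 1, is 150 mm for a shift and 8 degrees for a turn. A row lasts 1/10 s, in which the tool goes at most 50 mm and 8.59 degrees, less where a joint would pass 70% of its speed; a pose out of reach is approached as far as the arm can. A call with a number of a shift or a turn outside -1 to 1 is refused whole. A call with a gripper value outside its range is refused whole. The fingers move at their own pace and stop on an object; FORCE is the grip in N (left out, the last holds). Time passes only in rows, so rows that do not move let the fingers close. It gives the time, the measured TCP pose, the force, the opening and the grip force at its end, in the units of the state.
- manip.get_obs(): the state, without advancing time (a new reading comes with each control period).
- manip.read_camera(name): name is "scene" or "top" or "wrist"; returns (picture, depth): 420x560x3 uint8, blue, green, red; 420x560 float32, m along the optical axis (not along the pixel's ray), 0 where there is no reading.
- manip.camera_info(name): a dict with "intrinsics" (3x3 intrinsics, pixels), "view" (4x4, takes a point from world to camera coordinates); the wrist camera has in their place "hand_eye" (4x4, takes a point from camera to tool coordinates, whose origin is the TCP and whose axes are the flange's). Camera axes: x right, y up, looking along -z (the intrinsics and any distortion apply to the point x, -y, -z); pixel columns grow to the right and rows downward; lengths in m; the calibration is good to about 2 mm. A picture is of the moment at which its call begins: read the wrist's pose just before it. camera_info takes no time and is no camera call.
- manip.job_done(): hands the job in; it is judged then, once.
The state is a dict: "clock": time; "qpos": joint angles; "joint_vel": joint speeds; "joint_torque": joint torques, N m; "position": TCP position; "eef_rot": TCP orientation; "ft_force": force on the tool from outside, world axes, zero at the start; "torque": the same for the moment, N m; "finger_gap": finger opening in m; "gripper_force": force on a finger pad.
Only numpy, scipy, OpenCV 4.12 (cv2) and the standard library are available. Lean on these libraries where they do the work, as an engineer would, in place of code of your own. Each camera call takes 0.05 s, during which the arm holds its last target. There are 200 camera calls.

## Task

Put the pigment jar away dry: stand it upright on the floor of the open dry box, then swing the lid down and press its front edge against the rubber seal until the catch snaps over the bar and holds the lid shut by itself. Keep the jar upright and leave the dropper bottle, the soft mould and the tape roll where they are.

Things in the scene. Friction and masses are not known exactly. Their poses are not given: they have to be found in the camera images.
- jar_mid (a point): Pigment jar: round glass jar with a black screw lid, 61 mm across, 64 mm tall, 0.12 kg, standing upright on the worktop. This point is on its axis half-way up (32 mm above its underside). The black lid is the uppermost 14 mm and 60 mm across; grip the jar across it or just below. Mind the tall grey rack post (24 mm square) at the worktop's right front corner, x 0.26, y -0.43.
- dry_box: Grey open-topped dry box fixed to the worktop, 190 (x) x 220 (y) x 85 mm high. Origin: centre of its underside; x points from the front (catch) to the rear (hinge), y along the hinge, z up. Walls 5 mm; a flange 17 mm wide runs inside the top of the front wall and carries a sprung rubber seal strip that stands to z = 100 mm.
- box_floor (a point): Point on the box's inner floor (5 mm above the underside), 15 mm in front of the box centre, middle across: a good place for the jar. Free floor: box x -90 to +69 mm (the flange overhangs to -78), y -105 to +105 mm; a white cartridge 40 mm high stands along the rear wall.
- box_hinge (a point): Middle of the lid's hinge axis, at box x = +97 mm, 90 mm above the box's underside; the axis runs along the box's y. The hinge is stiff: the lid stays where it is left and about 3 N at its front edge moves it.
- dry_lid (a joint): Lid angle (rad): 0 = level, hard down; 1.57 = upright; at most 1.8. Its front bar meets the sprung hook at about 0.08 and the lid meets the seal at about 0.055; from there it resists more and more and springs back to 0.04 or more if let go. At about 0.02 the hook snaps over the bar and then holds the lid at 0.02 to 0.025. Pressing at lid_press takes about 12 N to catch, about 18 N to reach 0.
- dry_catch (a joint): Angle of the sprung steel hook on the middle of the box's front wall (rad): 0 = at rest, also once snapped over the bar; pushed forward to about 0.1 while the bar passes. Its head reaches 25 mm above the closed lid's underside, 100 to 120 mm in front of the box centre. Nothing needs to touch it.
- lid_press (a point): Point on the lid's outer (upper when shut) face, middle of its width, 150 mm from the hinge axis: a good place to push and press. The aluminium lid is 190 mm from hinge axis to front edge, 216 mm wide, 10 mm thick; its underside passes through the hinge axis; a steel bar stands 10 mm before its front edge.
- dropper: Dark dropper bottle with a black rubber cap, 42 mm across, 118 mm tall, standing. Origin: centre of its underside. Leave alone. Overhead, a glue gun hangs at x 0.49, y -0.35, its tip 0.5 m above the worktop: keep the arm clear of it.
- soft_mould: Small reddish soft mould, a rounded block 44 x 57 x 27 mm. Origin: centre of its underside. Leave alone.
- tape: Roll of masking tape lying flat, 105 mm across, 19 mm high. Origin: centre of its underside. Leave alone.
There are look-alikes about, which are no part of the job. Leave any turquoise look-alike of the part that bears jar_mid alone.

How it is judged:
On the way, in this order (a step that is already met when the one before it is completed fails the run):
1. the jar stands upright on the floor of the dry box, let go (x of jar_mid in the frame of dry_box between -0.08 and 0.07 m and y of jar_mid in the frame of dry_box between -0.1 and 0.1 m and z of jar_mid in the frame of dry_box below 0.043 m and angle between jar_mid's own z axis and vertical below 0.15 rad and contact force between the fingers and jar below 0.1 N), for 0.2 s.
2. the lid is pressed down until the catch has snapped over the bar (value of joint dry_lid below 0.032 rad and value of joint dry_catch below 0.04 rad), for 0.2 s.
At the end, for the whole second after the job is handed in: The lid is held shut by the catch alone (lid angle under 0.032 rad, hook back within 0.04 rad of rest) and the jar stands upright (within 0.15 rad) and still on the floor inside the box (all of step 2 and x of jar_mid in the frame of dry_box between -0.08 and 0.07 m and y of jar_mid in the frame of dry_box between -0.1 and 0.1 m and z of jar_mid in the frame of dry_box below 0.043 m and angle between jar_mid's own z axis and vertical below 0.15 rad and linear speed of jar below 0.02 m/s); the robot touches nothing.
It fails at once if the jar is tipped over (more than 0.6 rad) (angle between jar_mid's own z axis and vertical above 0.6 rad).
It fails at once if the dropper bottle, the soft mould or the tape roll is shifted by more than 30 mm (distance of any of dropper, soft_mould, tape from where it was at the start of the episode above 0.03 m).
It also fails if it takes over 66 s, if anything falls off the work surface, if the arm or the gripper's body presses on something with over 40 N, if the wrist force passes 120 N, or if a joint passes its speed limit or range.

## Working session

There is one attempt and no reset: what is moved stays moved. The work goes in short steps, Python scripts to look and compute and a shell command to move; the robot and the scene stay as the last step left them, time stands still between calls to the robot, and variables do not carry over. Pictures are saved under pics/ and viewed, at most 10 in all, crops included, and the job is handed in when it is done.

```bash
ls; mkdir -p pics; cat > h.py <<'E'
import numpy as np, cv2
from plant import manip
from scipy.spatial.transform import Rotation as R
def cam(name):
    o=manip.get_obs(); im,d=manip.read_camera(name); i=manip.camera_info(name)
    K=np.array(i["intrinsics"])
    if name=="wrist":
        T=np.eye(4);T[:3,:3]=R.from_quat(o["eef_rot"]).as_matrix();T[:3,3]=o["position"]
        C=T@np.array(i["hand_eye"])
    else: C=np.linalg.inv(np.array(i["view"]))
    return im,d,K,C,i
def pts(d,K,C):
    v,u=np.mgrid[:d.shape[0],:d.shape[1]]
    x=(u-K[0,2])/K[0,0]*d; y=(v-K[1,2])/K[1,1]*d
    P=np.stack([x,-y,-d,np.ones_like(d)],-1)@C.T
    P=P[...,:3]; P[d<=0]=np.nan
    return P
def ray(u,v,K,C,z):
    r=C[:3,:3]@np.array([(u-K[0,2])/K[0,0],-(v-K[1,2])/K[1,1],-1]); o=C[:3,3]
    return o+r*(z-o[2])/r[2]
E
python3 - <<'E'
from h import *
for n in ["top","scene"]:
    im,d,K,C,i=cam(n); cv2.imwrite(f"pics/{n}0.png",im); np.savez(f"{n}0.npz",im=im,d=d,K=K,C=C)
    print(n,{k:v for k,v in i.items()},)
print(manip.get_obs())
E
```

```text
pics
top {'intrinsics': array([[385.18242708,   0.        , 276.33901852],
       [  0.        , 385.18242708, 209.16936914],
       [  0.        ,   0.        ,   1.        ]]), 'view': array([[-0.00942903, -0.99941698, -0.03281467,  0.03087856],
       [ 0.99512054, -0.01260157,  0.09785861, -0.56940036],
       [-0.09821507, -0.03173184,  0.99465918, -0.89129928],
       [ 0.        ,  0.        ,  0.        ,  1.        ]])}
scene {'intrinsics': array([[464.31302683,   0.        , 278.44487243],
       [  0.        , 464.31302683, 212.4737875 ],
       [  0.        ,   0.        ,   1.        ]]), 'view': array([[-0.95069826,  0.31004346, -0.00677226,  0.53117568],
       [-0.24392402, -0.73411171,  0.63370424,  0.08332062],
       [ 0.19150426,  0.60411344,  0.77354578, -1.23636702],
       [ 0.        ,  0.        ,  0.        ,  1.        ]])}
{'clock': 0.1, 'qpos': array([ 1.35109931,  0.32174556, -0.0700896 ,  1.45157253,  0.02259014,
        1.37083913, -0.05689663]), 'joint_vel': array([-5.64394587e-05, -1.60941391e-03, -1.96196550e-04, -3.03042378e-03,
       -6.88109465e-04,  1.89172162e-04,  1.47286585e-03]), 'joint_torque': array([-3.89675006e-04, -4.92571270e+01, -4.05841051e-01, -3.13394308e+01,
       -6.40732865e-02,  3.95496364e-02,  7.07733238e-05]), 'position': array([ 0.1504134 , -0.63177993,  0.19816333]), 'eef_rot': array([ 9.93172753e-01,  1.16649447e-01, -1.45993626e-04, -8.76787182e-04]), 'ft_force': array([ 0.58199417,  0.62881779, -0.44996758]), 'torque': array([ 0.03393631, -0.02996106, -0.03788053]), 'gripper_force': 0.0, 'finger_gap': 0.08700641979818152}
```

View pics/top0.png

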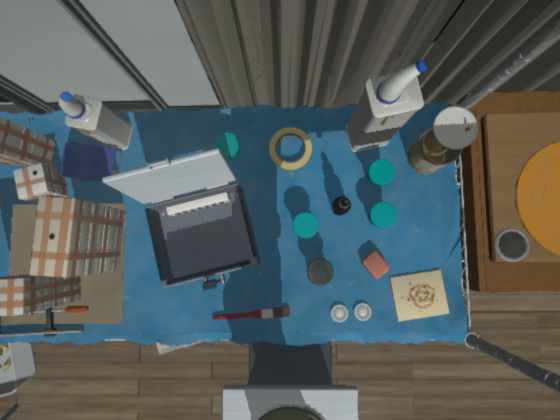

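View pics/scene0.png

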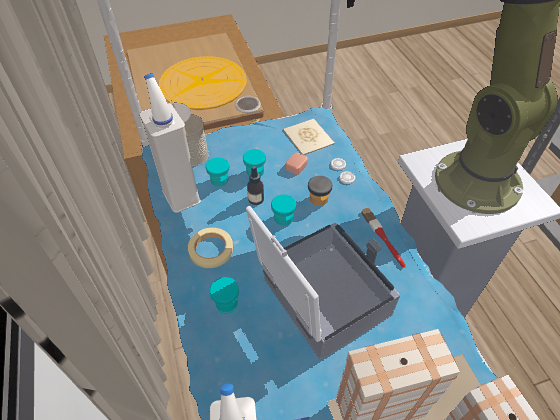

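The top view shows the black-lidded jar at (320,271), and the scene view shows it at (320,188) with an orange body. Things it could be taken for, by top pixel: turquoise jars at (228,145), (305,225), (381,172) and (383,215), the dropper cap at (342,205) and the grey cup on the side table at (513,245). I choose (320,271), the only black-lidded one on the worktop. The box is near (203,235) with its lid open past vertical, the catch is at (210,282), the mould at (375,264) and the tape at (291,148).

```bash
python3 - <<'E'
from h import *
out=[]
for n,c,s in [("top",(320,250),70),("scene",(310,185),60)]:
    z=np.load(n+"0.npz"); im=z["im"]; out.append(cv2.resize(im[c[1]-s:c[1]+s,c[0]-s:c[0]+s],(380,380),interpolation=cv2.INTER_CUBIC))
cv2.imwrite("pics/crop.png",np.hstack(out))
for n in ["top","scene"]:
    z=np.load(n+"0.npz"); im,d,K,C=[z[k] for k in("im","d","K","C")]; P=pts(d,K,C); print(n,"cam",C[:3,3])
    for nm,uv in dict(jar=(320,271),drop=(342,205),mould=(375,264),g1=(305,225),g2=(383,215),tape=(280,135),floor=(200,240),table=(285,290),lidtop=(120,180)).items() if n=="top" else dict(jar=(320,184),drop=(255,172),g1=(284,201),mould=(297,159),lid=(283,272),floor=(325,285)).items():
        print(nm,P[uv[1],uv[0]].round(3))
    # jar lid by height
    if n=="top":
        hsv=cv2.cvtColor(im,cv2.COLOR_BGR2HSV)
        m=((P[...,2]>.055)&(P[...,2]<.075)&(hsv[...,2]<110)).astype(np.uint8); m[:,:295]=0;m[:,345:]=0;m[:250]=0;m[295:]=0
        v,u=np.nonzero(m);q=P[m>0]; print("jar px",u.mean(),v.mean(),len(u),"xyz",np.median(q,0),q.min(0),q.max(0)); cc,r=cv2.minEnclosingCircle(np.c_[u,v].astype(np.float32)); print(cc,r,ray(*cc,K,C,.064))
        # box rim
        w=(P[...,2]>.07)&(P[...,2]<.105)&(P[...,1]>.0)&(P[...,1]<.42)&(P[...,0]<.8)
        q=P[w]; print("rim",len(q)); r=cv2.minAreaRect(q[:,:2].astype(np.float32)*1000); print(r,cv2.boxPoints(r).round(0))
        # floor inside
        w=(P[...,2]>-.003)&(P[...,2]<.013); w2=w&(im.max(2)<110)&(im[...,0].astype(int)-im[...,2]<25); w2[:,:150]=0;w2[:,262:]=0;w2[:190]=0;w2[285:]=0
        m=cv2.morphologyEx(w2.astype(np.uint8),cv2.MORPH_OPEN,np.ones((5,5)));q=P[m>0]; r=cv2.minAreaRect(q[:,:2].astype(np.float32)*1000);print("floor",len(q),r,cv2.boxPoints(r).round(0))
    # lid plane
    w=(P[...,2]>.12)&(P[...,2]<.32)&(P[...,0]>.55)&(P[...,0]<.85)&(P[...,1]>.03)&(P[...,1]<.45)
    q=P[w];print("lidpts",len(q))
    if len(q)>100:
        best=None;rng=np.random.default_rng(0)
        for _ in range(300):
            a=q[rng.choice(len(q),3,False)]; nn=np.cross(a[1]-a[0],a[2]-a[0]); nn/=np.linalg.norm(nn)+1e-9
            k=abs((q-a[0])@nn)<.003
            if best is None or k.sum()>best.sum(): best=k
        p=q[best];c0=p.mean(0);nn=np.linalg.svd(p-c0,full_matrices=False)[2][2]; print(best.sum(),c0,nn,p.min(0),p.max(0))
E
```

```text
top cam [ 0.47937413 -0.00459734  0.94327301]
jar [ 0.425 -0.074  0.061]
drop [ 0.571 -0.123  0.093]
mould [ 0.438 -0.205  0.029]
g1 [ 0.529 -0.042  0.063]
g2 [ 0.55  -0.219  0.065]
tape [0.754 0.014 0.019]
floor [0.499 0.214 0.002]
table [0.377 0.006 0.005]
lidtop [0.602 0.298 0.268]
jar px 319.67379679144386 271.49732620320856 561 xyz [ 0.42477474 -0.07316007  0.06320782] [ 0.39603503 -0.10295845  0.05556123] [ 0.45196284 -0.0442555   0.0677346 ]
(319.7347106933594, 271.3557434082031) 13.501755714416504 [ 0.42431438 -0.0729436   0.064     ]
rim 2617
((592.9051513671875, 242.42562866210938), (402.2744140625, 353.304443359375), 0.22947749495506287) [[391. 418.]
 [392.  65.]
 [795.  67.]
 [793. 420.]]
floor 3972 ((509.1976318359375, 199.0679168701172), (160.91201782226562, 202.72152709960938), 13.924762725830078) [[407. 278.]
 [455.  81.]
 [612. 120.]
 [563. 317.]]
lidpts 5836
3601 [0.61396347 0.22745047 0.21449374] [-0.96611484 -0.23211621  0.11289011] [0.55859196 0.11390509 0.12005753] [0.65041294 0.44892482 0.29289254]
scene cam [0.76208125 0.64338503 0.90718311]
jar [ 0.428 -0.069  0.064]
drop [ 0.578 -0.121  0.105]
g1 [ 0.529 -0.046  0.063]
mould [ 0.439 -0.206  0.027]
lid [0.625 0.235 0.218]
floor [nan nan nan]
lidpts 5071
2717 [0.62085607 0.24942358 0.21476571] [-0.96809412 -0.23527175  0.08626116] [0.57061066 0.11954931 0.12002744] [0.65765026 0.44998663 0.29265651]
```

View pics/crop.png

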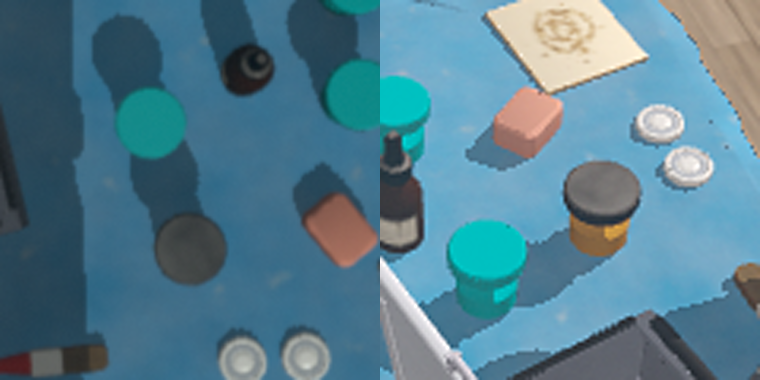

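The crop confirms it: a black-topped jar with an amber body at about (0.425,-0.073), with a turquoise one behind it. The straight path from the start would hit the rack post, so I'll retract and turn the tool before swinging. First I need the box pose and the wrist camera's offset.

```bash
python3 - <<'E'
from h import *
print(np.array(manip.camera_info("wrist")["hand_eye"]).round(3))
z=np.load("top0.npz"); im,d,K,C=[z[k] for k in("im","d","K","C")]; P=pts(d,K,C)
a=np.deg2rad(13.7); c0=np.array([.51,.2]); ex=np.array([np.cos(a),np.sin(a)]); ey=np.array([-ex[1],ex[0]])
X=(P[...,:2]-c0)@ex; Y=(P[...,:2]-c0)@ey
Z=P[...,2]
w=(Z>.07)&(Z<.104)&(abs(X)<.13)&(abs(Y)<.14)
for n,s,v,o in [("front",w&(abs(Y)<.08)&(X<-.04),X,Y),("right",w&(Y<-.06)&(abs(X)<.06),Y,X),("left",w&(Y>.06)&(abs(X)<.06),Y,X)]:
    print(n,s.sum(),np.percentile(v[s],[2,10,50,90,98]).round(4),"z",np.percentile(Z[s],[10,50,90]).round(3),"slope",np.polyfit(o[s],v[s],1).round(3))
s=(Z<.012)&(Z>-.004)&(abs(X)<.09)&(abs(Y)<.1); print("floor z",np.median(Z[s]))
E
python3 -m creep '[87,0,0,-0.1,0,0,1, 87,0,0,0,0,0,1, 87,0,0,0,0,0,1, 87,0,0,0,0,0,1]'
python3 - <<'E'
from h import *
o=manip.get_obs();print(o["qpos"].round(3),o["position"],R.from_quat(o["eef_rot"]).as_matrix().round(3).tolist())
E
```

```text
[[-0.     0.963  0.269  0.073]
 [ 1.     0.001 -0.001  0.001]
 [-0.001  0.269 -0.963 -0.186]
 [ 0.     0.     0.     1.   ]]
front 564 [-0.0979 -0.0965 -0.0895 -0.0828 -0.0814] z [0.084 0.097 0.101] slope [ 0.003 -0.09 ]
right 191 [-0.1157 -0.1155 -0.1132 -0.11   -0.1093] z [0.079 0.087 0.089] slope [-0.003 -0.113]
left 233 [0.0974 0.0982 0.0995 0.1025 0.1033] z [0.073 0.087 0.089] slope [-0.002  0.1  ]
floor z 0.004673758146074125
clock: 0.5
position: [0.1505, -0.6321, 0.2137]
eef_rot: [0.986, -0.165, -0.0, -0.0]
ft_force: [-0.3, -0.3, 0.2]
finger_gap: 0.0871
gripper_force: 0.0
[ 1.295e+00  3.130e-01  2.000e-03  1.431e+00 -1.000e-03  1.398e+00
 -6.050e-01] [ 0.15047831 -0.63207909  0.21367815] [[0.946, -0.325, -0.0], [-0.325, -0.946, 0.001], [-0.0, -0.001, -1.0]]
```

```bash
python3 -m creep '[87,0,0,0,0,0,-1, 87,0,0,0,0,0,-1, 87,0,0,0,0,0,-1, 87,0,0,0,0,0,-1, 87,0,0,0,0,0,-1, 87,0,0,0,0,0,-1, 87,0,0,0,0,0,-1, 87,0,0,0,0,0,-1]' >/dev/null
python3 -m creep '[87,0,0,0,0,0,-1, 87,0,0,0,0,0,-1, 87,0,0,0,0,0,-1, 87,0,0,0,0,0,-1, 87,0,0,0,0,0,-1, 87,0,0,0,0,0,-1, 87,0,0,0,0,0,-1, 87,0,0,0,0,0,-0.3]'
python3 -m creep '[87,0.3,0,0,0,0,0, 87,0.3,0,0,0,0,0, 87,0.3,0,0,0,0,0, 87,0.3,0,0,0,0,0, 87,0.3,0,0,0,0,0, 87,0.1,0,0,0,0,0, 87,0,0,0,0,0,0]'
python3 - <<'E'
from h import *
o=manip.get_obs();print(o["qpos"].round(3),o["position"],np.hypot(*o["position"][:2]),R.from_quat(o["eef_rot"]).as_matrix().round(3).tolist())
E
```

```text
clock: 2.1
position: [0.1504, -0.632, 0.2134]
eef_rot: [0.616, 0.788, 0.0, -0.0]
ft_force: [-0.6, 0.4, 0.5]
finger_gap: 0.0872
gripper_force: 0.0
clock: 2.8
position: [0.0926, -0.3976, 0.2143]
eef_rot: [0.617, 0.787, -0.001, -0.0]
ft_force: [0.4, -1.0, 0.1]
finger_gap: 0.087
gripper_force: 0.0
[ 1.588 -0.202 -0.27   1.966 -0.054  1.37   1.575] [ 0.0926465  -0.39762531  0.21426337] 0.4082759588805835 [[-0.238, 0.971, -0.001], [0.971, 0.238, -0.001], [-0.001, -0.001, -1.0]]
```

```bash
python3 -m creep '[87,0.1,0,0,0,0,0, 87,0,0,0,0,0,0, 87,0.013,0.23,0,0,0,-0.625, 87,0,0,0,0,0,0]'
python3 - <<'E'
from h import *
o=manip.get_obs();print(o["qpos"].round(3),o["position"],np.hypot(*o["position"][:2]),R.from_quat(o["eef_rot"]).as_matrix().round(3).tolist())
E
```

```text
clock: 3.2
position: [0.1268, -0.3746, 0.2143]
eef_rot: [0.579, 0.815, 0.0, 0.001]
ft_force: [0.2, -0.6, -0.0]
finger_gap: 0.087
gripper_force: 0.0
[ 1.547 -0.234 -0.31   1.989 -0.074  1.376  1.594] [ 0.12678494 -0.37461552  0.21426266] 0.3954885697806382 [[-0.329, 0.944, 0.002], [0.944, 0.329, -0.0], [-0.001, 0.002, -1.0]]
```

```bash
python3 -m creep '[87,0.02,0.32,0,0,0,-0.87, 87,0.02,0.32,0,0,0,-0.87, 87,0.02,0.32,0,0,0,-0.87, 87,0.02,0.32,0,0,0,-0.87, 87,0.02,0.32,0,0,0,-0.87, 87,0.02,0.32,0,0,0,-0.87, 87,0.02,0.32,0,0,0,-0.87, 87,0,0,0,0,0,0]'
cat > go.py <<'E'
import sys
from h import *
o=manip.get_obs(); M=R.from_quat(o["eef_rot"]); p=np.array(o["position"])
x,y,z,yaw=map(float,sys.argv[1:5])  # yaw: direction (deg) of tool y in world, tool down
ty=np.array([np.cos(np.deg2rad(yaw)),np.sin(np.deg2rad(yaw)),0]); tz=np.array([0,0,-1.]); G=R.from_matrix(np.c_[np.cross(ty,tz),ty,tz])
print("q",o["qpos"].round(2),"p",p.round(4),"f",np.round(o["ft_force"],1))
print("shift units",(M.inv().apply(np.array([x,y,z])-p)/.15).round(3),"turn units",(np.rad2deg((M.inv()*G).as_rotvec())/8).round(2))
E
python3 go.py 0.425 -0.073 0.1 95
```

```text
clock: 4.0
position: [0.3648, -0.1452, 0.2147]
eef_rot: [0.188, 0.982, 0.001, 0.001]
ft_force: [-0.3, -1.0, 0.2]
finger_gap: 0.0871
gripper_force: 0.0
q [ 1.1  -0.28 -0.64  1.98 -0.17  1.39  1.7 ] p [ 0.3648 -0.1452  0.2147] f [-0.3 -1.   0.2]
shift units [-0.194  0.594  0.766] turn units [ 0.01  0.01 -3.34]
```

```bash
python3 -m creep '[87,-0.1,0.3,0,0,0,0, 87,-0.1,0.3,0,0,0,0, 87,0,0,0.2,0,0,-1, 87,0,0,0.2,0,0,-1, 87,0,0,0,0,0,-1, 87,0,0,0,0,0,0]'
python3 go.py 0.425 -0.073 0.1 92
cat > jar.py <<'E'
from h import *
im,d,K,C,i=cam("wrist"); P=pts(d,K,C); cv2.imwrite("pics/w1.png",im)
w=(P[...,2]>.056)&(P[...,2]<.072)&(im.max(2)<120)&(np.hypot(P[...,0]-.425,P[...,1]+.073)<.05)
n,l,st,c=cv2.connectedComponentsWithStats(w.astype(np.uint8)); k=1+st[1:,4].argmax()
v,u=np.nonzero(l==k); q=P[l==k]; print("n",len(u),"median",np.median(q,0).round(4),"min",q.min(0).round(4),"max",q.max(0).round(4))
cc,r=cv2.minEnclosingCircle(np.c_[u,v].astype(np.float32)); print(cc,r,ray(*cc,K,C,.064).round(4))
E
python3 jar.py
```

```text
clock: 4.6
position: [0.4231, -0.0793, 0.1533]
eef_rot: [-0.013, 1.0, 0.001, -0.0]
ft_force: [-0.1, 0.0, 0.1]
finger_gap: 0.0872
gripper_force: 0.0
q [ 1.01 -0.13 -0.81  2.   -0.1   1.24  1.83] p [ 0.4231 -0.0793  0.1533] f [-0.1  0.   0.1]
shift units [-0.014  0.041  0.355] turn units [ 0.01 -0.01 -0.06]
n 3461 median [ 0.4233 -0.0732  0.064 ] min [ 0.3948 -0.1031  0.056 ] max [ 0.4541 -0.0435  0.0663]
(291.92498779296875, 202.0) 33.6609992980957 [ 0.4232 -0.0733  0.064 ]
```

View pics/w1.png

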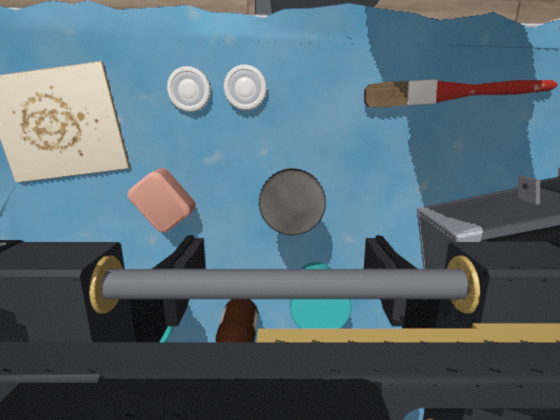

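```bash
python3 -m creep '[87,0,0.04,0.25,0,0,0, 87,0,0,0.25,0,0,0, 87,0,0,0.2,0,0,0, 87,0,0,0.085,0,0,0, 87,0,0,0,0,0,0]'
python3 -m creep '[50,0,0,0,0,0,0, 50,0,0,0,0,0,0, 50,0,0,0,0,0,0, 50,0,0,0,0,0,0, 50,0,0,0,0,0,0, 50,0,0,0,0,0,0, 50,0,0,0,0,0,0, 50,0,0,0,0,0,0]' 20
python3 go.py 0.495 0.19 0.23 103.8
```

```text
clock: 5.15
position: [0.4223, -0.0728, 0.0356]
eef_rot: [-0.012, 1.0, 0.001, -0.001]
ft_force: [-0.7, 0.2, 0.8]
finger_gap: 0.0865
gripper_force: 0.0
clock: 5.95
position: [0.4234, -0.073, 0.037]
eef_rot: [-0.013, 1.0, -0.0, 0.0]
ft_force: [0.4, 1.0, 6.1]
finger_gap: 0.0582
gripper_force: 20.0
q [ 0.98  0.05 -0.87  2.13  0.05  0.98  1.68] p [ 0.4234 -0.073   0.037 ] f [0.4 1.  6.1]
shift units [-0.525  1.739 -1.287] turn units [-0.    0.01 -1.53]
```

```bash
python3 -m creep '[50,0,0,-0.1,0,0,0, 50,0,0,-0.25,0,0,0, 50,0,0,-0.3,0,0,0, 50,0,0,-0.3,0,0,0, 50,0,0,-0.1,0,0,0]'
python3 -m creep '[50,-0.09,0.25,0,0,0,0, 50,-0.09,0.25,0,0,0,0, 50,-0.09,0.25,0,0,0,0, 50,-0.09,0.25,0,0,0,0, 50,-0.09,0.25,0,0,0,0, 50,0,0,0,0,0,0]'
python3 go.py 0.495 0.19 0.05 103.8
```

```text
clock: 6.45
position: [0.4248, -0.0735, 0.1979]
eef_rot: [-0.013, 1.0, -0.002, 0.003]
ft_force: [0.3, 0.3, -2.0]
finger_gap: 0.0588
gripper_force: 20.0
clock: 7.05
position: [0.4851, 0.1227, 0.1935]
eef_rot: [-0.018, 1.0, 0.003, -0.0]
ft_force: [0.3, 0.3, -1.1]
finger_gap: 0.0585
gripper_force: 20.0
q [ 0.83  0.09 -1.17  1.79  0.08  1.32  1.26] p [0.4851 0.1227 0.1935] f [ 0.3  0.3 -1.1]
shift units [-0.083  0.44   0.96 ] turn units [ 0.05 -0.   -1.47]
```

```bash
python3 -m creep '[50,-0.03,0.22,0,0,0,0, 50,-0.05,0.22,0,0,0,0, 50,0,0,0,0,0,-0.75, 50,0,0,0,0,0,-0.72, 50,0,0,0,0,0,0, 50,0,0,0,0,0,0]'
python3 go.py 0.495 0.19 0.045 103.8
python3 - <<'E'
from h import *
im,d,K,C,i=cam("top"); cv2.imwrite("pics/t2.png",im)
im2,d,K,C,i=cam("scene"); cv2.imwrite("pics/s2.png",im2[80:380,150:550])
E
```

```text
clock: 7.65
position: [0.4953, 0.1816, 0.1933]
eef_rot: [-0.114, 0.993, -0.0, -0.001]
ft_force: [-0.2, -0.4, -0.9]
finger_gap: 0.0586
gripper_force: 20.0
q [ 0.7   0.23 -1.22  1.73  0.22  1.34  1.23] p [0.4953 0.1816 0.1933] f [-0.2 -0.4 -0.9]
shift units [-0.012  0.055  0.989] turn units [-0.   -0.01 -0.09]
```

View pics/s2.png

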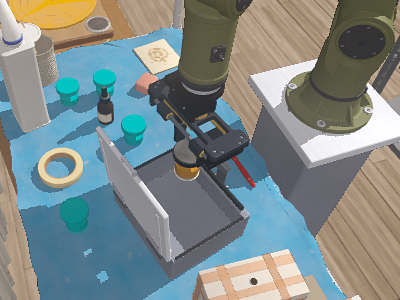

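The jar is held upright over the box, at about (185,170) in the crop, with the lid behind it at (140,190). Lowering it now.

```bash
python3 -m creep '[50,0,0.05,0.2,0,0,0, 50,0,0,0.3,0,0,0, 50,0,0,0.25,0,0,0, 50,0,0,0.15,0,0,0, 50,0,0,0.05,0,0,0, 50,0,0,0,0,0,0]'
python3 -m creep '[50,0,0,0.03,0,0,0, 50,0,0,0,0,0,0]'
python3 go.py 0.495 0.19 0.042 103.8
```

```text
clock: 8.35
position: [0.4934, 0.1894, 0.0509]
eef_rot: [-0.115, 0.993, -0.0, -0.001]
ft_force: [0.7, 0.3, -0.6]
finger_gap: 0.0587
gripper_force: 20.0
clock: 8.55
position: [0.4947, 0.1899, 0.0478]
eef_rot: [-0.115, 0.993, -0.0, 0.001]
ft_force: [-0.2, 0.5, -1.3]
finger_gap: 0.0589
gripper_force: 20.0
q [ 0.53  0.4  -1.11  1.89  0.41  1.09  1.07] p [0.4947 0.1899 0.0478] f [-0.2  0.5 -1.3]
shift units [-0.002  0.     0.039] turn units [-0.    0.01 -0.07]
```

```bash
python3 -m creep '[50,0,0,0.02,0,0,0, 50,0,0,0.01,0,0,0, 50,0,0,0.01,0,0,0, 50,0,0,0,0,0,0]'
python3 go.py 0.495 0.19 0.042 103.8
```

```text
clock: 8.95
position: [0.4946, 0.19, 0.042]
eef_rot: [-0.116, 0.993, -0.0, 0.001]
ft_force: [-1.1, -0.8, 6.4]
finger_gap: 0.0587
gripper_force: 20.0
q [ 0.52  0.41 -1.1   1.9   0.42  1.08  1.06] p [0.4946 0.19   0.042 ] f [-1.1 -0.8  6.4]
shift units [-0.003 -0.001  0.   ] turn units [-0.01  0.01 -0.07]
```

Contact with the floor. Opening and rising.

```bash
python3 -m creep '[70,0,0,0,0,0,0, 87,0,0,0,0,0,0, 87,0,0,0,0,0,0, 87,0,0,0,0,0,0, 87,0,0,0,0,0,0, 87,0,0,0,0,0,0, 87,0,0,0,0,0,0, 87,0,0,0,0,0,0]'
python3 -m creep '[87,0,0,-0.1,0,0,0, 87,0,0,-0.3,0,0,0, 87,0,0,-0.3,0,0,0, 87,0,0,-0.3,0,0,0, 87,0,0,-0.3,0,0,0, 87,0,0,-0.3,0,0,0, 87,0,0,-0.3,0,0,0, 87,0,0,-0.3,0,0,0]'
python3 go.py 0.68 0.23 0.36 103.8
python3 - <<'E'
from h import *
im,d,K,C,i=cam("wrist"); P=pts(d,K,C); cv2.imwrite("pics/w2.png",im)
w=(P[...,2]>.06)&(P[...,2]<.078)&(im.max(2)<120)&(np.hypot(P[...,0]-.495,P[...,1]-.19)<.05)
n,l,st,c=cv2.connectedComponentsWithStats(w.astype(np.uint8))
if n>1:
    k=1+st[1:,4].argmax(); q=P[l==k]; print(len(q),q.min(0).round(4),q.max(0).round(4),np.median(q,0).round(4))
E
```

```text
clock: 9.75
position: [0.4938, 0.1898, 0.0408]
eef_rot: [-0.116, 0.993, -0.0, -0.0]
ft_force: [-0.3, -0.3, -0.2]
finger_gap: 0.0865
gripper_force: 0.0
clock: 10.55
position: [0.4931, 0.1903, 0.374]
eef_rot: [-0.116, 0.993, -0.001, 0.001]
ft_force: [1.0, 0.9, -0.4]
finger_gap: 0.0872
gripper_force: 0.0
q [ 0.7   0.17 -1.26  1.41  0.16  1.68  1.26] p [0.4931 0.1903 0.374 ] f [ 1.   0.9 -0.4]
shift units [-1.273 -0.029  0.095] turn units [-0.01  0.01 -0.06]
1206 [0.4655 0.1602 0.0608] [0.5256 0.2209 0.0718] [0.4945 0.1901 0.0691]
```

View pics/w2.png

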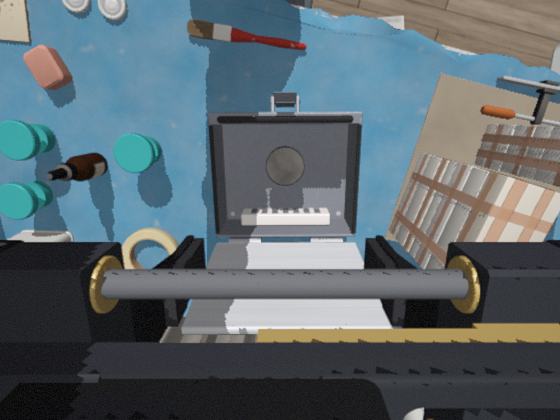

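The jar stands in the box at pixel (285,166), measured at (0.4945, 0.190) with its top at 0.069. Next I go over and behind the lid with the fingers shut.

```bash
python3 -m creep '[0,-0.25,0,0,0,0,0, 0,-0.25,0,0,0,0,0, 0,-0.25,0,0,0,0,0, 0,0,0,0,0,0,0]'
python3 go.py 0.6746 0.2342 0.25 103.8
```

```text
clock: 11.0
position: [0.6064, 0.2162, 0.368]
eef_rot: [-0.115, 0.993, 0.002, -0.002]
ft_force: [0.1, -1.8, -0.5]
finger_gap: 0.0628
gripper_force: 0.0
q [ 0.33  0.5  -1.15  1.12  0.45  1.78  1.14] p [0.6064 0.2162 0.368 ] f [ 0.1 -1.8 -0.5]
shift units [-0.473  0.01   0.785] turn units [ 0.03 -0.02 -0.07]
```

```bash
python3 -m creep '[0,-0.25,0,0,0,0,0, 0,-0.24,0,0,0,0,0, 0,0,0,0,0,0,0, 0,0,0,0,0,0,0, 0,0,0.25,0,0,0,0, 0,0,0.25,0,0,0,0, 0,0,0.25,0,0,0,0, 0,0,0,0,0,0,0]'
python3 go.py 0.6746 0.2342 0.245 103.8
python3 - <<'E'
from h import *
im,d,K,C,i=cam("scene"); cv2.imwrite("pics/s3.png",im[80:380,150:550])
E
```

```text
clock: 11.8
position: [0.6435, 0.3487, 0.3725]
eef_rot: [-0.121, 0.993, 0.002, -0.0]
ft_force: [-1.6, 0.6, 0.2]
finger_gap: 0.0028
gripper_force: 0.0
q [-0.06  0.68 -1.06  0.82  0.61  1.88  1.02] p [0.6435 0.3487 0.3725] f [-1.6  0.6  0.2]
shift units [-0.018 -0.794  0.847] turn units [ 0.03 -0.    0.02]
```

View pics/s3.png

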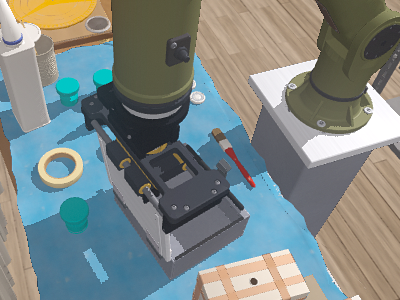

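```bash
python3 -m creep '[0,0,0,0,0,0,0, 0,0,0,0,0,0,0]'
python3 go.py 0.6746 0.2342 0.245 103.8
python3 -m creep '[0,0,-0.2,0,0,0,0, 0,0,-0.2,0,0,0,0, 0,0,0,0,0,0,0]'
python3 go.py 0.6746 0.2342 0.245 103.8
```

```text
clock: 12.05
position: [0.6496, 0.3401, 0.3721]
eef_rot: [-0.114, 0.993, -0.0, 0.001]
ft_force: [-0.7, -0.2, 0.2]
finger_gap: 0.0003
gripper_force: 0.0
q [-0.06  0.68 -1.05  0.82  0.61  1.88  1.02] p [0.6496 0.3401 0.3721] f [-0.7 -0.2  0.2]
shift units [-0.    -0.725  0.848] turn units [-0.    0.01 -0.08]
clock: 12.35
position: [0.6664, 0.276, 0.3716]
eef_rot: [-0.11, 0.994, -0.002, 0.001]
ft_force: [-0.3, -0.8, -0.1]
finger_gap: 0.0006
gripper_force: 0.0
q [ 0.06  0.65 -1.06  0.86  0.59  1.86  1.09] p [0.6664 0.276  0.3716] f [-0.3 -0.8 -0.1]
shift units [ 0.009 -0.281  0.845] turn units [-0.02  0.01 -0.15]
```

That was my typing slip: 0.25 went into dy instead of dz, and nothing was touched. Correcting it.

```bash
python3 -m creep '[0,0,-0.28,0,0,0,0, 0,0,0,0,0,0,0, 0,0,0,0,0,0,0]'
python3 go.py 0.6746 0.2342 0.245 103.8
python3 -m creep '[0,0,0,0.28,0,0,0, 0,0,0,0.28,0,0,0, 0,0,0,0.28,0,0,0, 0,0,0,0,0,0,0]'
python3 go.py 0.6746 0.2342 0.245 103.8
```

```text
clock: 12.65
position: [0.6734, 0.2402, 0.3711]
eef_rot: [-0.113, 0.994, -0.0, 0.0]
ft_force: [-0.9, 0.8, -0.2]
finger_gap: 0.0005
gripper_force: 0.0
q [ 0.13  0.64 -1.07  0.89  0.58  1.86  1.14] p [0.6734 0.2402 0.3711] f [-0.9  0.8 -0.2]
shift units [ 0.002 -0.041  0.841] turn units [-0.   0.  -0.1]
clock: 13.05
position: [0.6695, 0.2412, 0.2383]
eef_rot: [-0.116, 0.993, -0.002, -0.005]
ft_force: [-0.4, -0.1, -0.8]
finger_gap: 0.0004
gripper_force: 0.0
q [ 0.24  0.67 -1.07  1.17  0.57  1.62  1.1 ] p [0.6695 0.2412 0.2383] f [-0.4 -0.1 -0.8]
shift units [-0.022 -0.053 -0.045] turn units [-0.02 -0.07 -0.05]
```

```bash
python3 -m creep '[0,0.16,-0.05,0,0,0,0, 0,0.09,0,0.01,0,0,0, 0,0.08,0,0.01,0,0,0, 0,0.12,0,0.005,0,0,0, 0,0.13,0,0.01,0,0,0, 0,0.12,0,0.04,0,0,0, 0,0.12,0,0.045,0,0,0, 0,0,0,0,0,0,0]'
cat > lid.py <<'E'
from h import *
o=manip.get_obs(); r=np.array(o["position"])-[.5095,.1937,0]; a=np.deg2rad(13.8); c,s=np.cos(a),np.sin(a)
print("box X,Y,Z mm",(np.array([c*r[0]+s*r[1],-s*r[0]+c*r[1],r[2]])*1000).round(1),"f",np.round(o["ft_force"],1),"q",o["qpos"].round(2))
z,d,K,C,i=cam("scene"); P=pts(d,K,C); np.save("s.npy",z)
X=(P[...,0]-.5095)*c+(P[...,1]-.1937)*s; Y=-(P[...,0]-.5095)*s+(P[...,1]-.1937)*c
w=(Y>.055)&(Y<.105)&(X>-.1)&(X<.15)&(P[...,2]>.088)&(P[...,2]<.3)&(z.min(2)>110)
if w.sum()>20: print(w.sum(),"lid pts angle",np.rad2deg(np.median(np.arctan2(P[...,2][w]-.09,.097-X[w]))).round(1), "maxz",np.percentile(P[...,2][w],98).round(3))
E
python3 lid.py
```

```text
clock: 13.85
position: [0.5533, 0.2085, 0.2293]
eef_rot: [-0.117, 0.993, -0.001, 0.001]
ft_force: [-0.3, 0.3, 0.3]
finger_gap: 0.0004
gripper_force: 0.0
box X,Y,Z mm [ 46.1   3.9 229.3] f [-0.3  0.3  0.3] q [ 0.54  0.42 -1.23  1.53  0.4   1.47  1.11]
2175 lid pts angle 71.4 maxz 0.264
```

```bash
python3 -m creep '[0,0.12,0,0.09,0,0,0, 0,0.11,0,0.1,0,0,0, 0,0.08,0,0.1,0,0,0, 0,0.08,0,0.09,0,0,0, 0,0.05,0,0.08,0,0,0, 0,0.04,0,0.07,0,0,0, 0,0,0,0,0,0,0]'
python3 lid.py
```

```text
clock: 14.6
position: [0.4841, 0.1909, 0.1473]
eef_rot: [-0.116, 0.993, -0.0, -0.0]
ft_force: [-0.4, 0.2, -0.0]
finger_gap: 0.0003
gripper_force: 0.0
box X,Y,Z mm [-25.3   3.4 147.3] f [-0.4  0.2 -0. ] q [ 0.71  0.3  -1.3   1.81  0.3   1.27  1.14]
2632 lid pts angle 33.6 maxz 0.184
```

```bash
cat >> lid.py <<'E'
q=np.c_[X[w],P[...,2][w]]; b=np.polyfit(q[:,0],q[:,1],1); e=abs(np.polyval(b,q[:,0])-q[:,1])
k=e<.006; b=np.polyfit(q[k,0],q[k,1],1); print("slope deg",np.rad2deg(np.arctan(-b[0])),"z at X=-35mm",np.polyval(b,-.035),k.sum(),"X range",q[k,0].min(),q[k,0].max())
cv2.imwrite("pics/s4.png",cv2.resize(z[120:380,180:460],(560,520)))
E
python3 lid.py
```

```text
box X,Y,Z mm [-24.6   3.3 147.8] f [-0.2  0.2 -0.4] q [ 0.71  0.3  -1.3   1.81  0.3   1.27  1.14]
2642 lid pts angle 33.7 maxz 0.184
slope deg 26.897899370191343 z at X=-35mm 0.16890183756366878 2501 X range -0.06612541978630784 0.10705565207276456
```

View pics/s4.png

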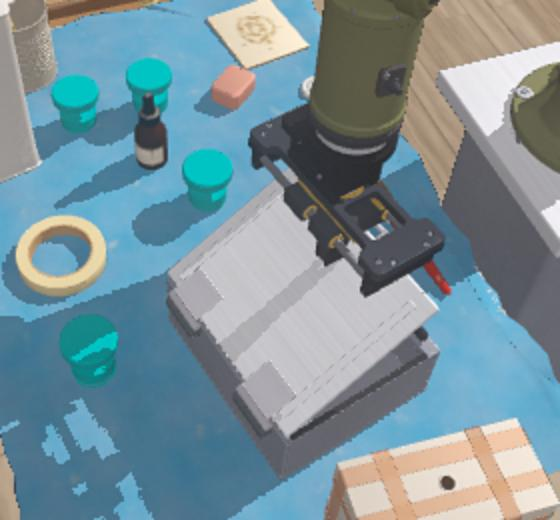

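The lid is down to roughly 27° by the scene depth, which puts its face above my fingertip height. I'll cross-check with the top and wrist depth.

```bash
python3 - <<'E'
from h import *
a=np.deg2rad(13.8); c,s=np.cos(a),np.sin(a)
for n in ["top","wrist"]:
    im,d,K,C,i=cam(n); P=pts(d,K,C); cv2.imwrite(f"pics/x_{n}.png",im)
    X=(P[...,0]-.5095)*c+(P[...,1]-.1937)*s; Y=-(P[...,0]-.5095)*s+(P[...,1]-.1937)*c; Z=P[...,2]
    print(n)
    for y0 in (-.09,-.06,0,.06,.09):
        for x0 in (-.11,-.09,-.07,-.05,-.03,0,.03,.06,.09):
            w=(abs(X-x0)<.006)&(abs(Y-y0)<.01)&(Z<.24)
            print(f"{np.median(Z[w])*1000:.0f}({w.sum()})" if w.sum() else "-",end=" ")
        print()
E
```

```text
top
1(40) 87(50) 182(63) 176(67) 166(64) 151(56) 135(48) 120(50) 104(35) 
1(42) 98(50) 182(59) - - - 132(26) 119(47) 105(42) 
111(72) 98(47) 182(59) - - - 133(16) 119(45) 104(35) 
0(42) 96(47) 5(10) - - - - 120(44) 106(45) 
0(33) - 5(11) - - - - 120(30) 105(38) 
wrist
2(261) 86(415) 183(868) 177(991) 168(573) - 137(92) 123(2) - 
2(263) 87(504) 183(872) 176(963) 168(370) - - - - 
114(612) 97(484) 183(835) 176(839) 195(1271) - 136(20) 121(50) - 
1(261) 86(479) 183(828) 176(962) 168(345) - - - - 
1(243) 86(420) 183(821) 177(992) 168(576) - 136(31) - -
```

View pics/x_wrist.png

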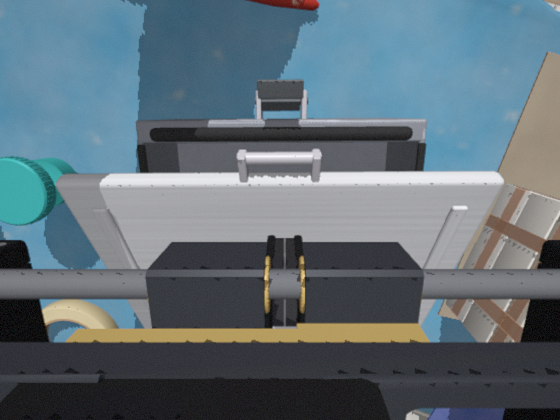

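```bash
python3 - <<'E'
from h import *
a=np.deg2rad(13.8); c,s=np.cos(a),np.sin(a)
im,d,K,C,i=cam("wrist"); P=pts(d,K,C); print(K[0,0],K[1,2])
X=(P[...,0]-.5095)*c+(P[...,1]-.1937)*s; Z=P[...,2]
for v in range(224,330,6): print(v,[(int(X[v,u]*1000) if d[v,u]>0 else None,int(Z[v,u]*1000)if d[v,u]>0 else None) for u in (240,262,271,279,286,293,299,310)])
E
python3 -m creep '[0,0,0,-0.1,0,0,0, 0,0,0,-0.1,0,0,0, 0,0,0,0,0,0,0]'; python3 lid.py
```

```text
321.97934730445087 204.24947350458683
224 [(-42, 173), (-42, 173), (-42, 172), (-42, 172), (-42, 172), (-42, 173), (-42, 172), (-42, 173)]
230 [(-38, 169), (-38, 170), (-38, 171), (-38, 170), (-37, 169), (-38, 170), (-38, 171), (-38, 170)]
236 [(-34, 168), (-34, 168), (-35, 173), (-34, 168), (-33, 168), (-34, 169), (-35, 173), (-33, 168)]
242 [(-62, 247), (-62, 247), (-36, 182), (-34, 178), (-34, 178), (-34, 178), (-36, 182), (-62, 247)]
248 [(-63, 253), (-63, 252), (-36, 190), (-34, 187), (-34, 185), (-34, 185), (-35, 189), (-62, 250)]
254 [(-62, 256), (-62, 255), (-36, 196), (-34, 194), (-34, 193), (-34, 193), (-35, 196), (-62, 255)]
260 [(-62, 259), (-62, 259), (-35, 202), (-34, 199), (-33, 197), (-33, 198), (-58, 250), (-62, 258)]
266 [(-62, 262), (-62, 262), (-36, 209), (-34, 206), (-33, 204), (-34, 205), (-56, 250), (-62, 263)]
272 [(-62, 265), (-61, 264), (-57, 255), (-57, 257), (-57, 256), (-57, 256), (-57, 256), (-62, 265)]
278 [(-60, 265), (-60, 265), (-57, 258), (-56, 258), (-56, 258), (-56, 257), (-56, 258), (-60, 265)]
284 [(-59, 266), (-60, 266), (-55, 258), (-55, 259),
[... 456 characters left out ...]
14 [(-51, 266), (-51, 265), (-26, 229), (-21, 221), (-21, 221), (-20, 220), (-31, 237), (-51, 266)]
320 [(-49, 264), (-49, 266), (-25, 231), (-17, 220), (-18, 221), (-17, 221), (-30, 238), (-48, 265)]
326 [(-47, 265), (-47, 265), (-23, 231), (-14, 220), (-15, 221), (-15, 221), (-48, 267), (-48, 266)]
clock: 15.15
position: [0.4862, 0.1918, 0.1804]
eef_rot: [-0.116, 0.993, 0.0, 0.002]
ft_force: [0.7, -0.5, 1.0]
finger_gap: 0.0003
gripper_force: 0.0
box X,Y,Z mm [-23.1   3.7 180.4] f [ 0.7 -0.5  1. ] q [ 0.74  0.25 -1.31  1.76  0.25  1.32  1.18]
2685 lid pts angle 33.5 maxz 0.183
slope deg 26.704026976050596 z at X=-35mm 0.16860744453376308 2611 X range -0.06749035580345057 0.10726285518612622
```

Wrist depth shows the fingers entering the lid plane, which looks like tunnelling during the fast push. I've raised clear of the lid; now I press again slowly and watch the force.

```bash
for i in 1 2; do python3 -m creep '[0,0,0,0.03,0,0,0, 0,0,0,0.03,0,0,0]' | grep -E "pos|ft_"; done; python3 -m creep '[0,0,0,0.02,0,0,0]' | grep -E "pos|ft_"; python3 -m creep '[0,0,0,0.02,0,0,0]' | grep -E "pos|ft_";python3 -m creep '[0,0,0,0.02,0,0,0]' | grep -E "pos|ft_"; python3 lid.py
```

```text
position: [0.4842, 0.1904, 0.1677]
ft_force: [-0.3, 0.3, -0.1]
position: [0.484, 0.1905, 0.1584]
ft_force: [0.2, -0.6, -0.3]
position: [0.484, 0.1906, 0.1555]
ft_force: [-0.1, 0.5, -0.6]
position: [0.4842, 0.1907, 0.1529]
ft_force: [-0.4, 0.0, 0.6]
position: [0.4844, 0.1908, 0.1501]
ft_force: [-0.3, -0.8, -0.9]
box X,Y,Z mm [-25.1   3.2 150.1] f [-0.3 -0.8 -0.9] q [ 0.71  0.29 -1.29  1.8   0.29  1.27  1.15]
2660 lid pts angle 33.6 maxz 0.183
slope deg 26.820692496934214 z at X=-35mm 0.16882614851490288 2522 X range -0.06579589211624699 0.10729940268906019
```

The numbers fit a different explanation: the visible fingertips end about 22–25 mm behind the stated TCP, at v≈237 in every wrist view. So they have only just reached the lid, with no tunnelling. Continuing down with that offset.

```bash
python3 -m creep '[0,0.01,0,0.06,0,0,0, 0,0.02,0,0.06,0,0,0, 0,0.02,0,0.06,0,0,0, 0,0,0,0,0,0,0]'; python3 lid.py
```

```text
clock: 16.35
position: [0.4755, 0.1883, 0.1217]
eef_rot: [-0.116, 0.993, -0.0, -0.001]
ft_force: [-0.4, -0.3, 0.2]
finger_gap: 0.0003
gripper_force: 0.0
box X,Y,Z mm [-34.3   2.9 121.7] f [-0.4 -0.3  0.2] q [ 0.7   0.3  -1.27  1.86  0.3   1.21  1.13]
2550 lid pts angle 23.4 maxz 0.153
slope deg 16.824206588707693 z at X=-35mm 0.14054604732251375 2453 X range -0.08000985870111667 0.10702570555844018
```

```bash
python3 -m creep '[0,0.04,0,0.06,0,0,0, 0,0.04,0,0.06,0,0,0, 0,0.04,0,0.06,0,0,0, 0,0,0,0,0,0,0]'; python3 lid.py
for i in 1 2 3; do python3 -m creep '[0,0,0,0.02,0,0,0, 0,0,0,0,0,0,0]' | grep -E "pos|ft_"; done
```

```text
clock: 16.8
position: [0.4575, 0.1839, 0.0947]
eef_rot: [-0.116, 0.993, -0.001, -0.002]
ft_force: [0.0, -0.6, -1.3]
finger_gap: 0.0002
gripper_force: 0.0
box X,Y,Z mm [-52.9   2.9  94.7] f [ 0.  -0.6 -1.3] q [ 0.72  0.28 -1.28  1.93  0.29  1.15  1.13]
2373 lid pts angle 12.5 maxz 0.12
slope deg 5.91182969001893 z at X=-35mm 0.11351390788478051 2305 X range -0.0881531954138047 0.1067183965478935
position: [0.4598, 0.1848, 0.0933]
ft_force: [-0.7, -0.6, -0.4]
position: [0.4599, 0.1851, 0.0904]
ft_force: [-0.5, 1.0, 0.4]
position: [0.4597, 0.185, 0.0878]
ft_force: [-1.5, -0.9, 5.4]
```

```bash
for i in 1 2 3 4; do python3 -m creep '[0,0,0,0.015,0,0,0, 0,0,0,0,0,0,0]' | grep -E "pos|ft_"; done; python3 lid.py
```

```text
position: [0.4594, 0.1849, 0.0854]
ft_force: [-1.8, -1.0, 4.1]
position: [0.4591, 0.1849, 0.0832]
ft_force: [-2.3, -1.2, 6.4]
position: [0.4589, 0.1848, 0.081]
ft_force: [-3.4, -1.7, 7.1]
position: [0.4587, 0.1847, 0.0791]
ft_force: [-4.6, -1.8, 10.9]
box X,Y,Z mm [-51.4   3.4  79.1] f [-4.6 -1.8 10.9] q [ 0.69  0.31 -1.26  1.94  0.32  1.13  1.11]
2272 lid pts angle 7.2 maxz 0.105
slope deg 0.8078541378139852 z at X=-35mm 0.1013351522553938 2185 X range -0.08982582530568785 0.10651626635768192
```

```bash
for i in 1 2 3; do python3 -m creep '[0,0,0,0.012,0,0,0, 0,0,0,0,0,0,0]' | grep -E "pos|ft_"; done; python3 lid.py
```

```text
position: [0.4587, 0.1847, 0.0776]
ft_force: [-6.5, -2.7, 15.0]
position: [0.4586, 0.1847, 0.0768]
ft_force: [-10.4, -4.1, 25.1]
position: [0.4587, 0.1847, 0.0766]
ft_force: [-14.7, -7.3, 39.6]
box X,Y,Z mm [-51.5   3.4  76.6] f [-14.7  -7.3  39.6] q [ 0.68  0.31 -1.25  1.94  0.33  1.13  1.1 ]
2266 lid pts angle 6.6 maxz 0.104
slope deg -0.04421650155024149 z at X=-35mm 0.09940542369542248 2177 X range -0.09048249045140991 0.1064006769338185
```

The lid is hard down. Backing off and checking that the catch holds.

```bash
python3 -m creep '[0,0,0,-0.03,0,0,0, 0,0,0,0,0,0,0, 0,0,0,-0.1,0,0,0, 0,0,0,-0.3,0,0,0, 0,0,0,-0.3,0,0,0, 0,0,0,-0.3,0,0,0, 0,0,0,-0.3,0,0,0, 0,0,0,0,0,0,0]'; python3 lid.py
python3 - <<'E'
from h import *
im,d,K,C,i=cam("wrist"); cv2.imwrite("pics/end.png",im)
E
```

```text
clock: 19.75
position: [0.4627, 0.1866, 0.2781]
eef_rot: [-0.116, 0.993, -0.0, 0.005]
ft_force: [1.6, -0.1, 0.2]
finger_gap: 0.0004
gripper_force: 0.0
box X,Y,Z mm [-47.1   4.3 278.1] f [ 1.6 -0.1  0.2] q [ 0.92 -0.01 -1.33  1.66 -0.    1.47  1.39]
2324 lid pts angle 7.5 maxz 0.106
slope deg 1.0888430120419892 z at X=-35mm 0.10228858741058115 2276 X range -0.09098038238495477 0.10646587550374767
```

View pics/end.png

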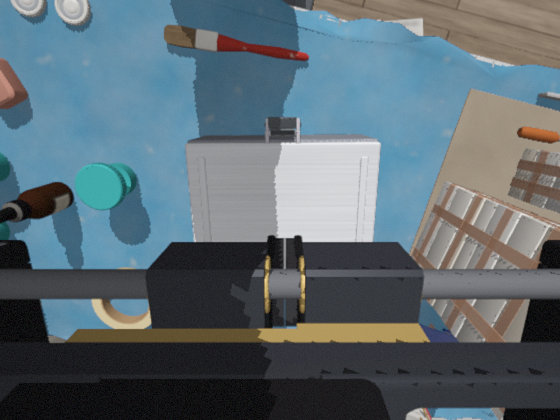

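The lid is shut with the hook over the bar at (282,130). The lid angle is about 0.019 rad with nothing touching it, so the catch is holding. Handing in.

```bash
python3 -m creep '[0,0,0,0,0,0,0, 0,0,0,0,0,0,0]' | grep ft_; python3 -c "
from plant import manip
print(manip.job_done())"
```

```text
ft_force: [-1.3, 0.2, 0.1]
the job is handed in; nothing more can be done
None
```

The job is handed in, with no verdict returned: I set the jar upright on the box floor, and the lid stayed shut on the catch at about 0.02 rad with the arm clear; I never reached for the dropper, mould or tape and didn't re-measure them.

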